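# Clamp a power module in the test fixture to the first click

## Robot

A 6-joint arm with a two-finger parallel gripper is mounted at the origin on the work surface. World frame = base frame: x ahead of the robot, y to its left, z up, the work surface at z = 0. Lengths are in m, angles in rad, forces in N, time in s.
With the tool pointing down it reaches from about 0.4 to 0.825 m from the base axis. Payload 7 kg.
Tool frame: the origin (TCP) lies on the centre line of the jaws, within the pads' length; the fingertips stand 14 mm ahead of it and the grasp point (between the pads) lies 5 mm behind it; z points along the fingers, y is the line along which they close (so a half turn about z gives the same grasp; the last joint's range is limited). The gripper opens to 88 mm and grips with 3 to 60 N. Pads are 19 mm wide; open, the fingers measure 130 mm over their backs; the gripper's body (78 mm by 193 mm) begins 47 mm behind the grasp point.
Start: joints at [1.529, 0.359, 0.012, 0, -1.224, -0.288], TCP at [0.219, 0.639, 0.241] pointing down, gripper open.
Joint ranges: [-3.07, 3.07], [-1.43, 2.12], [-1.02, 1.25], [-3.03, 1.67], [-3.05, -0], [-3.03, 3.03]. Speed limits (rad/s): [2.39, 2.39, 3.01, 3.14, 3.14, 3.14].

## Interface

Orientations are given as [roll, pitch, yaw] about the fixed x, y, z axes, in that order (R = Rz(yaw) Ry(pitch) Rx(roll)).
In Python, from station import arm gives the robot as it stands.
- The arm moves only by the tool move_arm, never from a script. Its argument "rows" is a list of rows, each an object with "translation": the shift along the tool's x, y, z in cm, a list of three; "rot": the turn, a rotation vector about the tool's x, y, z in degrees, a list of three; "hand": the closure, from 0 (fully open) to 1 (shut). A call has 1 to 8 rows; each row is the pose to reach, as a shift and turn from the pose commanded when the call began, along the tool's axes at that moment; what a row does not reach only later rows make up. A row lasts 1/12 s, in which the tool goes at most 41.7 mm and 7.16 degrees, less where a joint would pass 70% of its speed; a pose out of reach is approached as far as the arm can. A call with a gripper value outside its range is refused whole. The fingers move at their own pace and stop on an object; "squeeze" is the grip in N (left out, the last holds). Time passes only in rows, so rows that repeat a pose let the fingers close. It gives the time, the measured TCP pose, the force, the opening and the grip force at its end, in the units of the state.
- arm.get_state(): the state, without advancing time (a new reading comes with each control period).
- arm.grab_frame(name): name is "side" or "top" or "wrist"; returns (picture, depth): 480x640x3 uint8, red, green, blue; 480x640 float32, m along the optical axis (not along the pixel's ray), 0 where there is no reading.
- arm.camera_params(name): a dict with "vfov" (degrees; the focal length in pixels is half the picture's height over the tangent of half this angle, whatever the lens; pixels are square), "cx", "cy" (the principal point, pixels), "position" and "orientation" of the camera in the world; the wrist camera has in their place "tool_from_camera" (4x4, takes a point from camera to tool coordinates, whose origin is the TCP and whose axes are the flange's). Camera axes: x right, y down, z forward; pixel columns grow to the right and rows downward; lengths in m; the calibration is good to about 2 mm. A picture is of the moment at which its call begins: read the wrist's pose just before it. camera_params takes no time and is no camera call.
- arm.job_done(): hands the job in; it is judged then, once.
Trained networks look in the newest picture that a camera, given by its name, has taken for a name from the list of things; names that differ only in an ending like _2 or _b are one class to them, and where a whole thing is asked for, a point or a joint stands for the part that bears it (a point fixed in the world has none). Each returns a list of dicts, best first, with "p" (0 to 1); they miss things now and then, are a little off and sometimes report something else, mostly with a low value. They report only what shows in the picture. A call takes as long as a camera call. They do not tell look-alikes from the thing itself.
- arm.search_frame(label, camera): "point" ([x, y, z] in m, in the coordinates of the camera as it stood for that picture, good to about 4 mm: the middle of the surface that is visible of it).
- arm.pinpoint(label, camera): "point" ([x, y, z] in m, in the coordinates of the camera as it stood for that picture, good to about 4 mm: a listed point, or the origin of a listed thing).
The state is a dict: "t": time; "q": joint angles; "qd": joint speeds; "joint_efforts": joint torques, N m; "eef_pos": TCP position; "ee_rot": TCP orientation; "force": force on the tool from outside, world axes, zero at the start; "moment": the same for the moment, N m; "width": finger opening in m; "gripper_force": force on a finger pad.
Only numpy, scipy, OpenCV 4.12 (cv2) and the standard library are available. Lean on these libraries where they do the work, as an engineer would, in place of code of your own. Each camera call takes 0.05 s, during which the arm holds its last target. There are 200 camera calls.

## Task

Lay the finned power module flat in the shallow nest of the test fixture and swing the hold-down strap fully across it. Then turn the clamp crank clockwise until its torque clutch clicks once and stop at that first click, never forcing the crank on past it; last, throw the lever of the test switch fully over, away from the robot. Leave the transformer, meter, screwdriver and compressor where they are.

Things in the scene. Friction and masses are not known exactly. Their poses are not given: they have to be found in the camera images.
- module: Loose finned aluminium heat-sink module, 0.42 kg: base plate 110 x 60 x 10 mm, on it eight straight fins forming a block 100 x 50 mm, 35 mm high (45 mm overall). Origin: centre of the underside; x along the fins (110 mm), y across (60 mm), z up. Grasp it across the outer fins (50 mm). It may lie on either side of the fixture; either way round in the nest is right.
- fixture: Test fixture fixed to the bench: dark steel plate 200 (x) x 280 (y) x 12 mm. Origin: centre of its underside; x roughly away from the robot, z up. The nest lies at its middle; the strap's hinge post at y = +100 mm, the clamp post at y = -115 mm.
- nest (a point): Centre of the nest floor, on the plate's top (12 mm above the bench), axes as the fixture. Four low fences, 8 mm high, leave 124 mm (fixture x) by 72 mm (fixture y) inside: the module's base fits with 7 mm to spare at each end and 6 mm at each side, its fins along fixture x.
- strap (a joint): Angle of the hold-down strap about its vertical hinge post (rad): 0 = fully home across the module (end stop), along fixture -y; grows as it swings open, counter-clockwise seen from above, towards fixture +x; starts at 1.15 to 1.6. It stays where it is left (about 1.1 N at its knob moves it).
- strap_hinge (a point): On the strap's hinge axis, at mid height of the strap (65 mm above the bench); axes as the fixture.
- strap_knob (a point): Middle part of the upright black knob on the strap: 24 mm diameter, 42 mm high, from 70 to 112 mm above the bench; this point is 92 mm above the bench and 110 mm from the hinge axis. The strap is a flat steel bar 26 mm wide, 10 mm thick and 180 mm long from its hinge, its underside 60 mm above the bench.
- strap_end (a point): On top of the strap's free end (70 mm above the bench), 172 mm from the hinge axis.
- clamp_axis (a point): On the clamp post's vertical axis, 98 mm above the bench, axes as the fixture. The crank turns about it; tightening is clockwise from above. It turns easily (2.5 N at the grip) for 0.85 to 1.6 rad until the tongue is stopped over the strap's end: the crank then points to -150 degrees from fixture +x, give or take 15 (not known beforehand); from there only the clutch gives.
- crank_knob (a point): Middle of the crank's upright black grip: 27 mm diameter, 48 mm high, from 98 to 146 mm above the bench (this point 122 mm), free to spin on its pin, 90 mm from the clamp axis at the end of a steel crank arm 16 mm wide whose top is 97 mm above the bench.
- tongue_tip (a point): Point in the steel tongue (56 mm long, 18 mm wide) on the clamp spindle, 45 mm from the clamp axis, 76 mm above the bench. It turns with the spindle and ends up over the strap's free end (pointing to fixture +y within 15 degrees).
- clutch (a joint): Slip of the crank against the spindle (rad), grows clockwise. 0 until the spindle is stopped and 0.7 N m (8 N at the grip) is reached; then the crank gives, and at 0.2 the clutch flips and drives the crank on to rest near 0.5: the first click. Beyond 0.5 resistance climbs; above 0.9 is over-tightened. White mark on hub meets black mark on disc at 0.
- switch_box: Grey box fixed to the bench, 130 (x) x 100 (y) x 40 mm, carrying the test switch on its top centre. Origin: centre of the underside; x roughly away from the robot.
- switch (a joint): Angle of the switch lever (rad): 0 = off, leaning 0.5 rad towards box -x (the robot); 1.0 = fully over towards box +x, end stop. It stays where it is left (about 1 N at its tip moves it).
- switch_tip (a point): Centre of the lever's black ball, 26 mm diameter, 75 mm from the pivot; the pivot is 62 mm above the bench over the box's centre, axis along box y, so the ball is 128 mm above the bench at either end and 137 mm upright.
- transformer: Bystander, loose, 0.7 kg: iron-cored transformer with copper winding, about 100 x 56 x 60 mm, origin under its centre. It lies on the side of the fixture where the module does not.
- meter: Bystander, loose: hand-held meter lying flat, 175 x 85 x 37 mm, origin under its centre.
- driver: Bystander, loose: screwdriver 190 mm long, lying beyond the fixture, origin near its middle.
- compressor: Bystander, loose, 4 kg: black hermetic compressor can, 104 mm diameter, 175 mm high with its stub, origin under its centre.
There are look-alikes about, which are no part of the job. What is shaped like the switch_box but blue, purple or yellow is not meant.

How it is judged:
On the way, in this order (a step that is already met when the one before it is completed fails the run):
1. the module lies flat in the nest (horizontal distance between module and nest below 0.012 m and z of module in the frame of nest between -0.004 and 0.004 m and angle between module's own z axis and vertical below 0.06 rad and angle between the x axis of module and the x axis of fixture, either way round below 0.2 rad), for 0.2 s.
2. the strap is fully across the module in its nest (all of step 1 and value of joint strap below 0.1 rad), for 0.2 s.
3. the clutch has clicked once, with the tongue over the strap's end (all of step 2 and value of joint clutch between 0.35 and 0.9 rad and horizontal distance between tongue_tip and strap_end below 0.028 m), for 0.2 s.
4. the switch lever is thrown fully over, the clamp still at its first click (all of step 3 and value of joint switch above 0.85 rad), for 0.2 s.
At the end, for the whole second after the job is handed in: Module flat in the nest (12 mm, 0.2 rad, 4 mm in height), strap home (within 0.1 rad), clutch at its first click (slip 0.35 to 0.9 rad) with the tongue point within 28 mm of the strap end point, switch lever over (above 0.85 rad), all at rest (all of step 4 and linear speed of module below 0.02 m/s); the robot touches nothing.
It fails at once if the clutch is forced on past its first click (value of joint clutch above 0.9 rad).
It fails at once if the transformer is moved by more than 30 mm (distance of transformer from where it was at the start of the episode above 0.03 m).
It fails at once if the meter is moved by more than 30 mm (distance of meter from where it was at the start of the episode above 0.03 m).
It fails at once if the driver is moved by more than 30 mm (distance of driver from where it was at the start of the episode above 0.03 m).
It fails at once if the compressor is moved by more than 30 mm (distance of compressor from where it was at the start of the episode above 0.03 m).
It also fails if it takes over 72 s, if anything falls off the work surface, if the arm or the gripper's body presses on something with over 40 N, if the wrist force passes 120 N, or if a joint passes its speed limit or range.

## Working session

There is one attempt and no reset: what is moved stays moved. The work goes in short steps, Python scripts to look and compute and a tool call to move; the robot and the scene stay as the last step left them, time stands still between calls to the robot, and variables do not carry over. Pictures are saved under pics/ and viewed, at most 10 in all, crops included, and the job is handed in when it is done.

Besides the shell and the picture viewer there is one more tool, called after "Call:" in YAML: its name, and indented under it one key for each argument. move_arm: Moves the arm, as the interface text tells. Its arguments: {"type":"object","properties":{"rows":{"type":"array","items":{"type":"object","properties":{"translation":{"type":"array","items":{"type":"number"}},"rot":{"type":"array","items":{"type":"number"}},"hand":{"type":"number"}}}},"squeeze":{"type":"number"}},"required":["rows"]}

```bash
mkdir -p pics
cat > h.py <<'E'
import numpy as np, cv2
from scipy.spatial.transform import Rotation as R
from station import arm
def T(cam, st=None):
    p=arm.camera_params(cam); M=np.eye(4)
    if cam=='wrist':
        st=st or arm.get_state(); W=np.eye(4)
        W[:3,:3]=R.from_euler('xyz',st['ee_rot']).as_matrix(); W[:3,3]=st['eef_pos']
        return W@np.array(p['tool_from_camera'])
    o=np.array(p['orientation'])
    M[:3,:3]=o if o.shape==(3,3) else (R.from_euler('xyz',o).as_matrix() if o.size==3 else R.from_quat(o).as_matrix())
    M[:3,3]=p['position']; return M
def w(M,pt): return M[:3,:3]@np.array(pt)+M[:3,3]
def px(cam,pt):
    p=arm.camera_params(cam); f=240/np.tan(np.radians(p['vfov'])/2)
    return (p['cx']+f*pt[0]/pt[2], p['cy']+f*pt[1]/pt[2])
def look(cam,labels,fn=None,kind='pinpoint',n=3):
    M=T(cam); im,d=arm.grab_frame(cam)
    if fn: cv2.imwrite('pics/'+fn,im[:,:,::-1]); np.savez('pics/'+fn+'.npz',d=d,M=M)
    for l in labels:
        for r in getattr(arm,kind)(l,cam)[:n]:
            print(cam,l,round(r['p'],2),np.round(w(M,r['point']),3),np.round(px(cam,r['point'])).astype(int))
    return im,d,M
E
python3 - <<'E'
from h import *
print(arm.camera_params('top'),arm.camera_params('side'),arm.camera_params('wrist')); print(arm.get_state())
look('top',['module','fixture','nest','strap_hinge','strap_knob','strap_end','clamp_axis','crank_knob','tongue_tip','switch_box','switch_tip','transformer','meter','driver','compressor'],'top1.png')
look('side',['module','switch_box','switch_tip','crank_knob','strap_knob'],'side1.png')
E
```

```text
{'vfov': 50.208037249875716, 'cx': 330.9305585776339, 'cy': 241.75286583490197, 'position': array([0.3981555 , 0.0123536 , 1.26160604]), 'orientation': array([-2.94364929,  0.01042939, -1.57932189])} {'vfov': 53.72318336387676, 'cx': 327.3075407119385, 'cy': 242.78049153093835, 'position': array([0.15542484, 0.48007622, 0.89721168]), 'orientation': array([-2.45983946,  0.0115961 , -2.36895585])} {'vfov': 65.29205926885867, 'cx': 324.21002665145454, 'cy': 239.57203798276373, 'tool_from_camera': array([[ 9.29914413e-05, -9.60352615e-01, -2.78788173e-01,
         7.60156473e-02],
       [ 9.99999716e-01,  2.97702984e-04, -6.91953399e-04,
         3.27949596e-04],
       [ 7.47515328e-04, -2.78788030e-01,  9.60352371e-01,
        -1.44291059e-01],
       [ 0.00000000e+00,  0.00000000e+00,  0.00000000e+00,
         1.00000000e+00]])}
{'t': 0.0, 'q': array([ 1.52912270e+00,  3.59377945e-01,  1.10561281e-02, -3.50389852e-04,
       -1.22406394e+00, -2.88092872e-01]), 'qd': array([-2.37840576e-03, -2.95428506e-05, -5.86055931e-04, -5.85932143e-04,
        5.63415169e-04, -5.43831979e-04]), '
[... 1360 characters left out ...]
.747 -0.196  0.001] [417 204]
top driver 0.96 [ 0.788  0.086 -0.001] [306 190]
top compressor 0.83 [ 0.66  -0.423  0.001] [509 237]
top compressor 0.49 [0.563 0.01  0.004] [337 276]
top compressor 0.37 [0.564 0.013 0.015] [336 275]
side module 0.62 [ 0.479 -0.349  0.003] [468 213]
side switch_box 0.82 [ 0.632  0.456 -0.001] [166 396]
side switch_box 0.72 [0.79  0.308 0.001] [182 300]
side switch_box 0.72 [ 0.433  0.467 -0.002] [225 478]
side switch_tip 0.73 [ 0.526 -0.073  0.073] [386 247]
side switch_tip 0.72 [0.598 0.451 0.129] [158 378]
side switch_tip 0.6 [0.753 0.294 0.128] [183 272]
side crank_knob 0.78 [ 0.543 -0.191  0.12 ] [415 201]
side strap_knob 0.95 [0.666 0.066 0.094] [296 243]
```

View pics/top1.png

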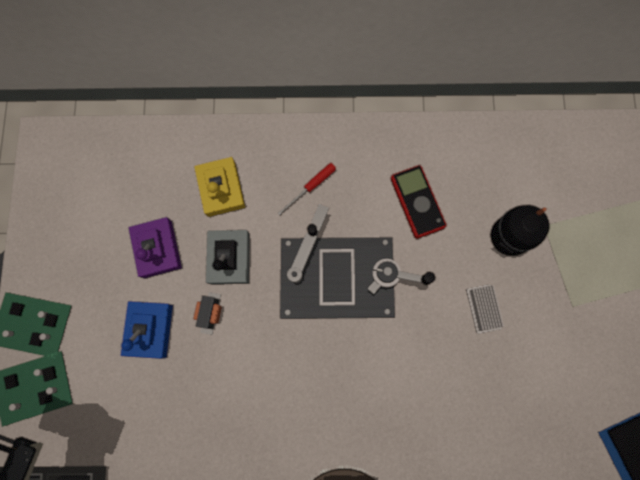

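Run:
```python
import cv2,numpy as np
a=cv2.imread('pics/top1.png'); 
c1=cv2.resize(a[140:380,90:290],None,fx=2.3,fy=2.3,interpolation=cv2.INTER_CUBIC)
cv2.imwrite('pics/crop1.png',c1)
for u,v in [(482,309),(229,259),(221,188),(150,330),(150,250)]:
  print(u,v,a[v-2:v+3,u-2:u+3].mean((0,1)))
```

```text
482 309 [103.16 108.96 116.4 ]
229 259 [32.04 32.08 33.8 ]
221 188 [ 43.48 121.68 145.08]
150 330 [89.08 46.64 23.88]
150 250 [57.76 28.96 52.  ]
```

View pics/crop1.png

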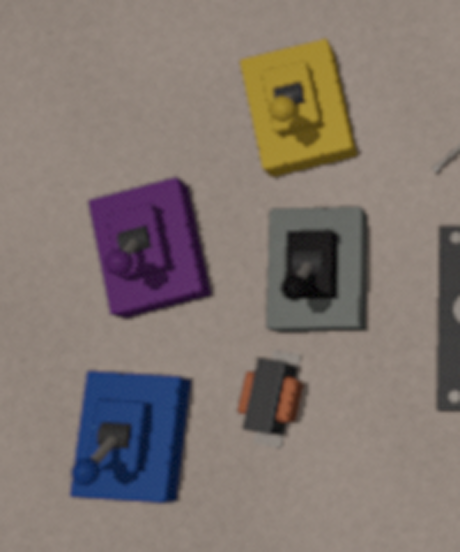

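The grey box with the black switch (pixel 228,257, ball at about 217,265) matches the switch_box. The yellow (221,188), purple (154,247) and blue (148,330) boxes are look-alikes, and the crop confirms this. The module is at (484,309) and the transformer at (208,312). Next I'll measure yaws and heights.

Run:
```python
from h import *
z=np.load('pics/top1.png.npz'); d=z['d'];M=z['M']; im=cv2.imread('pics/top1.png')
p=arm.camera_params('top'); f=240/np.tan(np.radians(p['vfov'])/2)
u,v=np.meshgrid(np.arange(640),np.arange(480))
P=np.stack([(u-p['cx'])/f*d,(v-p['cy'])/f*d,d],-1)@M[:3,:3].T+M[:3,3]
X,Y,Z=P[...,0],P[...,1],P[...,2]
def rect(m,name):
    pts=(P[m][:,:2]*1000).astype(np.float32); (c,s,a)=cv2.minAreaRect(pts); print(name,m.sum(),np.round(c,1),np.round(s,1),round(a,2),np.round(np.percentile(P[m][:,2],[5,50,95]),3))
m=(abs(X-.48)<.09)&(abs(Y+.344)<.09)&(Z>.02); rect(m,'module')
rgb=im.astype(int).max(-1)
m=(abs(X-.562)<.13)&(abs(Y-.008)<.17)&(Z>.006)&(Z<.016)&(rgb<95); rect(m,'plate')
m=(abs(X-.61)<.09)&(abs(Y-.28)<.075)&(Z>.03)&(Z<.05); rect(m,'box')
for r in (4,10,15,20,25,30,35):
  pts=[(0.56+r/1000*np.cos(t),-.107+r/1000*np.sin(t)) for t in np.arange(0,6.28,.52)]
  print(r,[round(float(Z.flat[np.argmin((X-a)**2+(Y-b)**2)])*1000) for a,b in pts])
for nm,(a,b) in dict(hinge=(.563,.11),crank=(.542,-.192),knob=(.66,.068),tong=(.526,-.074),sw=(.575,.276)).items():
  q=(np.hypot(X-a,Y-b)<.018); print(nm,np.round(np.percentile(Z[q],[50,90,98]),3), np.round(np.median(P[q&(Z>np.percentile(Z[q],60)-.006)],0),3))
```

```text
module 1031 [ 481.6 -344. ] [100.   53.3] 10.41 [0.03  0.043 0.049]
plate 6563 [561.8  10.1] [200.6 278.2] 0.11 [0.008 0.012 0.015]
box 1545 [612.2 278.2] [130.6 101.1] 0.54 [0.036 0.04  0.044]
4 [113, 107, 107, 110, 107, 108, 109, 113, 109, 104, 109, 110, 113]
10 [111, 111, 110, 106, 105, 105, 104, 100, 101, 101, 104, 104, 111]
15 [100, 105, 103, 101, 106, 106, 105, 110, 105, 102, 106, 102, 100]
20 [104, 108, 103, 101, 101, 109, 99, 104, 102, 103, 104, 103, 104]
25 [102, 109, 106, 104, 104, 107, 14, 88, 89, 99, 91, 103, 102]
30 [86, 87, 87, 85, 84, 86, 11, 13, -1, 103, 89, 84, 86]
35 [87, 89, 86, 9, 82, 9, 16, 10, 2, 103, 89, 86, 87]
hinge [0.07  0.076 0.08 ] [0.562 0.11  0.072]
crank [0.114 0.148 0.15 ] [ 0.541 -0.191  0.147]
knob [0.076 0.113 0.116] [0.661 0.068 0.112]
tong [0.015 0.084 0.087] [ 0.53  -0.076  0.082]
sw [0.064 0.139 0.142] [0.578 0.275 0.134]
```

```bash
cat >> h.py <<'E'
def plan(targets,start=None):
    """targets: list of [x,y,z,yaw_deg] each one call; prints tool-frame shift (cm) & rotvec (deg)"""
    if start is None:
        s=arm.get_state(); p=np.array(s['eef_pos']); Rm=R.from_euler('xyz',s['ee_rot'])
        print('now',np.round(p,4),np.round(np.degrees(s['ee_rot']),2),'t',round(s['t'],2))
    else: p=np.array(start[:3]); Rm=R.from_euler('xyz',[180,0,start[3]],degrees=True)
    for t in targets:
        q=np.array(t[:3]); Rt=R.from_euler('xyz',[180,0,t[3]],degrees=True)
        dlt=Rm.inv().apply(q-p)*100; rv=np.degrees((Rm.inv()*Rt).as_rotvec())
        print(t,'shift',np.round(dlt,2),'rot',np.round(rv,2),'rows',int(np.ceil(max(np.linalg.norm(dlt)/4.17,np.linalg.norm(rv)/7.16))))
        p,Rm=q,Rt
E
python3 - <<'E'
from h import *
plan([[.36,.44,.26,-18],[.5,.2,.26,-8],[.5,-.06,.26,0],[.47,-.3,.26,10]])
E
```

```text
now [0.2186 0.6386 0.2406] [-180.     0.   -18.9] t 1.1
[0.36, 0.44, 0.26, -18] shift [19.81 14.21 -1.94] rot [-0.   0.  -0.9] rows 6
[0.5, 0.2, 0.26, -8] shift [20.73 18.5   0.  ] rot [  0.   0. -10.] rows 7
[0.5, -0.06, 0.26, 0] shift [ 3.62 25.75  0.  ] rot [ 0.  0. -8.] rows 7
[0.47, -0.3, 0.26, 10] shift [-3. 24.  0.] rot [  0.   0. -10.] rows 6
```

Call:
move_arm:
  rows:
    - {"translation": [19.8,14.2,-2],"rot": [0,0,-0.9],"hand": 0}
    - {"translation": [19.8,14.2,-2],"rot": [0,0,-0.9],"hand": 0}
    - {"translation": [19.8,14.2,-2],"rot": [0,0,-0.9],"hand": 0}
    - {"translation": [19.8,14.2,-2],"rot": [0,0,-0.9],"hand": 0}
    - {"translation": [19.8,14.2,-2],"rot": [0,0,-0.9],"hand": 0}
    - {"translation": [19.8,14.2,-2],"rot": [0,0,-0.9],"hand": 0}

```text
t: 1.6
eef_pos: [0.3609, 0.438, 0.2611]
ee_rot: [-3.141, -0.0, -0.314]
force: [0.7, 0.3, -0.2]
width: 0.0878
gripper_force: 0.0
```

Call:
move_arm:
  rows:
    - {"translation": [20.7,18.5,0],"rot": [0,0,-10],"hand": 0}
    - {"translation": [20.7,18.5,0],"rot": [0,0,-10],"hand": 0}
    - {"translation": [20.7,18.5,0],"rot": [0,0,-10],"hand": 0}
    - {"translation": [20.7,18.5,0],"rot": [0,0,-10],"hand": 0}
    - {"translation": [20.7,18.5,0],"rot": [0,0,-10],"hand": 0}
    - {"translation": [20.7,18.5,0],"rot": [0,0,-10],"hand": 0}
    - {"translation": [20.7,18.5,0],"rot": [0,0,-10],"hand": 0}

```text
t: 2.18
eef_pos: [0.5007, 0.1974, 0.261]
ee_rot: [-3.141, -0.001, -0.14]
force: [0.1, 0.6, 0.2]
width: 0.0874
gripper_force: 0.0
```

Call:
move_arm:
  rows:
    - {"translation": [3.6,25.7,0],"rot": [0,0,-8],"hand": 0}
    - {"translation": [3.6,25.7,0],"rot": [0,0,-8],"hand": 0}
    - {"translation": [3.6,25.7,0],"rot": [0,0,-8],"hand": 0}
    - {"translation": [3.6,25.7,0],"rot": [0,0,-8],"hand": 0}
    - {"translation": [3.6,25.7,0],"rot": [0,0,-8],"hand": 0}
    - {"translation": [3.6,25.7,0],"rot": [0,0,-8],"hand": 0}
    - {"translation": [3.6,25.7,0],"rot": [0,0,-8],"hand": 0}

```text
t: 2.77
eef_pos: [0.4988, -0.0635, 0.2609]
ee_rot: [3.141, -0.0, -0.003]
force: [0.5, 0.7, 0.8]
width: 0.0874
gripper_force: 0.0
```

Call:
move_arm:
  rows:
    - {"translation": [-3,24,0],"rot": [0,0,-10],"hand": 0}
    - {"translation": [-3,24,0],"rot": [0,0,-10],"hand": 0}
    - {"translation": [-3,24,0],"rot": [0,0,-10],"hand": 0}
    - {"translation": [-3,24,0],"rot": [0,0,-10],"hand": 0}
    - {"translation": [-3,24,0],"rot": [0,0,-10],"hand": 0}
    - {"translation": [-3,24,0],"rot": [0,0,-10],"hand": 0}
    - {"translation": [-3,24,0],"rot": [0,0,-10],"hand": 0}
    - {"translation": [-3,24,0],"rot": [0,0,-10],"hand": 0}

```text
t: 3.43
eef_pos: [0.4689, -0.3012, 0.2601]
ee_rot: [-3.141, 0.001, 0.171]
force: [-0.1, 0.0, -0.6]
width: 0.0877
gripper_force: 0.0
```

```bash
cat >> h.py <<'E'
def cloud(cam,d,M):
    p=arm.camera_params(cam); f=240/np.tan(np.radians(p['vfov'])/2)
    u,v=np.meshgrid(np.arange(640),np.arange(480))
    return np.stack([(u-p['cx'])/f*d,(v-p['cy'])/f*d,d],-1)@M[:3,:3].T+M[:3,3]
def rect(P,m,name):
    m=cv2.morphologyEx(m.astype(np.uint8),cv2.MORPH_OPEN,np.ones((5,5)))>0
    c,s,a=cv2.minAreaRect((P[m][:,:2]*1000).astype(np.float32)); print(name,m.sum(),np.round(c,1),np.round(s,1),round(a,2),np.round(np.percentile(P[m][:,2],[5,50,95]),3))
E
python3 - <<'E'
from h import *
im,d,M=look('wrist',['module'],'w1.png',n=1)
P=cloud('wrist',d,M); X,Y,Z=[P[...,i] for i in range(3)]
b=(abs(X-.48)<.08)&(abs(Y+.344)<.06)&(d>0)
rect(P,b&(Z>.005),'all'); rect(P,b&(Z>.03),'fins')
plan([[.482,-.344,.1,10.4],[.482,-.344,.045,10.4]])
E
```

```text
wrist module 0.58 [ 0.481 -0.348  0.002] [368 199]
all 67601 [ 477.4 -335.1] [109.8  95.7] 10.26 [0.041 0.339 0.359]
fins 63614 [ 481.6 -330.3] [101.   92.2] 0.99 [0.268 0.34  0.359]
now [ 0.4695 -0.2991  0.2604] [-1.7998e+02  1.0000e-02  9.9600e+00] t 3.53
[0.482, -0.344, 0.1, 10.4] shift [ 0.46  4.64 16.04] rot [-0.02  0.01 -0.44] rows 5
[0.482, -0.344, 0.045, 10.4] shift [ 0.  -0.   5.5] rot [0. 0. 0.] rows 2
```

View pics/w1.png

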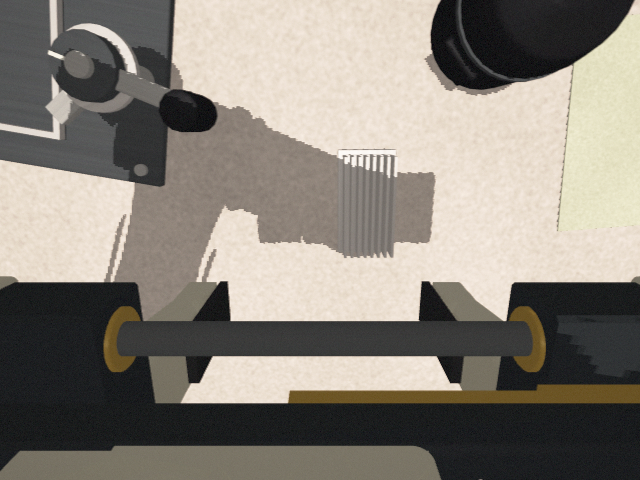

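The wrist view shows the module at about (366,203), aligned with the jaws, but the gripper contaminates the depth. I'll filter it out.

Run:
```python
from h import *
z=np.load('pics/w1.png.npz'); P=cloud('wrist',z['d'],z['M']); X,Y,Z=[P[...,i] for i in range(3)]
b=(abs(X-.48)<.08)&(abs(Y+.344)<.06)&(Z<.06)
rect(P,b&(Z>.005),'all'); rect(P,b&(Z>.03),'fins')
q=(np.hypot(X-.56,Y+.105)<.05)&(Z<.2)
for lo,hi in [(.075,.09),(.09,.1),(.1,.106),(.106,.12),(.12,.14)]:
  m=q&(Z>lo)&(Z<hi); print(lo,m.sum(),np.round([X[m].min(),X[m].max(),Y[m].min(),Y[m].max(),np.median(Z[m])],3) if m.sum() else '')
```

```text
all 5972 [ 479.1 -344.8] [109.8  59.7] 10.25 [0.01  0.037 0.046]
fins 1985 [ 480.4 -351.7] [99.7 36.7] 10.12 [0.032 0.044 0.046]
0.075 1982 [ 0.518  0.591 -0.137 -0.066  0.086]
0.09 1068 [ 0.534  0.582 -0.155 -0.105  0.098]
0.1 3290 [ 0.534  0.584 -0.15  -0.08   0.103]
0.106 601 [ 0.55   0.568 -0.115 -0.083  0.109]
0.12 0
```

Call:
move_arm:
  rows:
    - {"translation": [0.24,4.7,4],"rot": [0,0,0],"hand": 0}
    - {"translation": [0.24,4.7,8],"rot": [0,0,0],"hand": 0}
    - {"translation": [0.24,4.7,12],"rot": [0,0,0],"hand": 0}
    - {"translation": [0.24,4.7,16],"rot": [0,0,0],"hand": 0}
    - {"translation": [0.24,4.7,19],"rot": [0,0,0],"hand": 0}
    - {"translation": [0.24,4.7,21],"rot": [0,0,0],"hand": 0}
    - {"translation": [0.24,4.7,21.7],"rot": [0,0,0],"hand": 0}
    - {"translation": [0.24,4.7,21.7],"rot": [0,0,0],"hand": 0}

```text
t: 4.2
eef_pos: [0.4799, -0.3437, 0.0422]
ee_rot: [-3.14, 0.003, 0.177]
force: [0.3, 0.7, 0.1]
width: 0.0878
gripper_force: 0.0
```

Call:
move_arm:
  rows:
    - {"translation": [0,0,0],"rot": [0,0,0],"hand": 1}
    - {"translation": [0,0,0],"rot": [0,0,0],"hand": 1}
    - {"translation": [0,0,0],"rot": [0,0,0],"hand": 1}
    - {"translation": [0,0,0],"rot": [0,0,0],"hand": 1}
    - {"translation": [0,0,0],"rot": [0,0,0],"hand": 1}
    - {"translation": [0,0,0],"rot": [0,0,0],"hand": 1}
  squeeze: 30

```text
t: 4.7
eef_pos: [0.4804, -0.3453, 0.0443]
ee_rot: [3.141, -0.001, 0.174]
force: [0.3, -1.0, 0.7]
width: 0.0533
gripper_force: 0.0
```

Still closing; wait a few more rows, then lift.

Call:
move_arm:
  rows:
    - {"translation": [0,0,0],"rot": [0,0,0],"hand": 1}
    - {"translation": [0,0,0],"rot": [0,0,0],"hand": 1}
    - {"translation": [0,0,0],"rot": [0,0,0],"hand": 1}
    - {"translation": [0,0,0],"rot": [0,0,0],"hand": 1}

```text
t: 5.03
eef_pos: [0.4802, -0.3451, 0.0441]
ee_rot: [3.141, -0.0, 0.175]
force: [-0.5, 3.6, 6.3]
width: 0.05
gripper_force: 30.0
```

Call:
move_arm:
  rows:
    - {"translation": [0,0,-2],"rot": [0,0,0],"hand": 1}
    - {"translation": [0,0,-5],"rot": [0,0,0],"hand": 1}
    - {"translation": [0,0,-9],"rot": [0,0,0],"hand": 1}
    - {"translation": [0,0,-13],"rot": [0,0,0],"hand": 1}
    - {"translation": [0,0,-17],"rot": [0,0,0],"hand": 1}
    - {"translation": [0,0,-20],"rot": [0,0,0],"hand": 1}

```text
t: 5.53
eef_pos: [0.48, -0.3453, 0.2465]
ee_rot: [3.141, -0.001, 0.175]
force: [1.1, -0.2, -3.5]
width: 0.0501
gripper_force: 30.0
```

Run:
```python
from h import *
plan([[.50,-.2,.25,5],[.562,.013,.25,0],[.562,.013,.13,0]])
```

```text
now [ 0.48   -0.3453  0.2465] [ 1.7995e+02 -7.0000e-02  1.0000e+01] t 5.53
[0.5, -0.2, 0.25, 5] shift [  4.49 -13.97  -0.36] rot [ 0.05 -0.08  5.  ] rows 4
[0.562, 0.013, 0.25, 0] shift [  8.03 -20.68  -0.  ] rot [ 0. -0.  5.] rows 6
[0.562, 0.013, 0.13, 0] shift [ 0. -0. 12.] rot [0. 0. 0.] rows 3
```

Call:
move_arm:
  rows:
    - {"translation": [4.5,-14,-0.4],"rot": [0,0,5],"hand": 1}
    - {"translation": [4.5,-14,-0.4],"rot": [0,0,5],"hand": 1}
    - {"translation": [4.5,-14,-0.4],"rot": [0,0,5],"hand": 1}
    - {"translation": [4.5,-14,-0.4],"rot": [0,0,5],"hand": 1}

```text
t: 5.87
eef_pos: [0.4994, -0.1964, 0.247]
ee_rot: [-3.14, 0.001, 0.087]
force: [0.4, -0.1, -4.7]
width: 0.0499
gripper_force: 30.0
```

Call:
move_arm:
  rows:
    - {"translation": [8,-20.7,0],"rot": [0,0,5],"hand": 1}
    - {"translation": [8,-20.7,0],"rot": [0,0,5],"hand": 1}
    - {"translation": [8,-20.7,0],"rot": [0,0,5],"hand": 1}
    - {"translation": [8,-20.7,0],"rot": [0,0,5],"hand": 1}
    - {"translation": [8,-20.7,0],"rot": [0,0,5],"hand": 1}
    - {"translation": [8,-20.7,0],"rot": [0,0,5],"hand": 1}
    - {"translation": [8,-20.7,0],"rot": [0,0,5],"hand": 1}

```text
t: 6.45
eef_pos: [0.5621, 0.0171, 0.2462]
ee_rot: [-3.141, 0.002, 0.003]
force: [-0.1, -0.9, -3.6]
width: 0.0497
gripper_force: 30.0
```

Run:
```python
from h import *
im,d,M=look('wrist',['nest','fixture','clamp_axis','strap_hinge'],'w2.png',n=1)
P=cloud('wrist',d,M); X,Y,Z=[P[...,i] for i in range(3)]
# fences: light pixels at z~.02
g=im.min(-1); m=(abs(X-.562)<.09)&(abs(Y-.01)<.06)&(Z<.03)&(Z>.008)&(g>130)&(d>0)
rect(P,m,'fence') if m.sum() else 0
h=(np.hypot(X-.56,Y+.105)<.05)&(Z<.2)&(Z>.099); print(h.sum(),np.round([X[h].min(),X[h].max(),Y[h].min(),Y[h].max(),np.percentile(Z[h],95)],3) if h.sum() else '')
plan([[.562,.012,.1,0]])
```

```text
wrist nest 0.64 [ 0.561 -0.106  0.099] [477 230]
wrist clamp_axis 0.58 [ 0.559 -0.108  0.099] [479 233]
wrist strap_hinge 0.93 [0.56 0.11 0.06] [221 220]
fence 883 [612.4  10. ] [28.5 86.6] 0.34 [0.012 0.02  0.021]
3016 [ 0.535  0.584 -0.154 -0.08   0.109]
now [0.5612 0.0128 0.2472] [ 1.7999e+02  6.0000e-02 -6.0000e-02] t 6.7
[0.562, 0.012, 0.1, 0] shift [ 0.09  0.08 14.72] rot [ 0.01  0.06 -0.06] rows 4
```

View pics/w2.png

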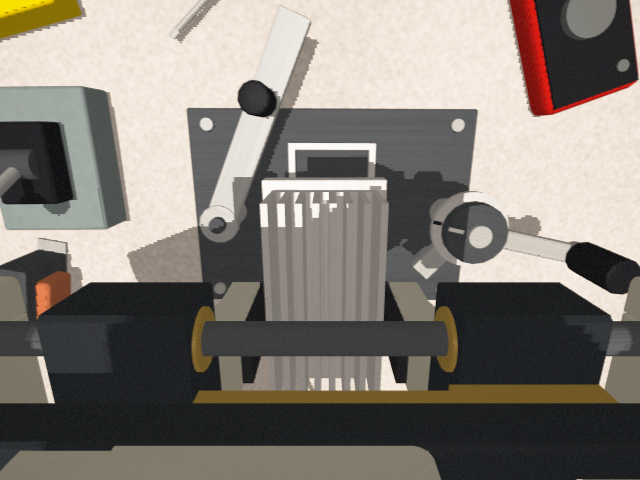

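Call:
move_arm:
  rows:
    - {"translation": [-0.05,0.08,4],"rot": [0,0,0],"hand": 1}
    - {"translation": [-0.05,0.08,8],"rot": [0,0,0],"hand": 1}
    - {"translation": [-0.05,0.08,12],"rot": [0,0,0],"hand": 1}
    - {"translation": [-0.05,0.08,15],"rot": [0,0,0],"hand": 1}
    - {"translation": [-0.05,0.08,16.7],"rot": [0,0,0],"hand": 1}
    - {"translation": [-0.05,0.08,17.5],"rot": [0,0,0],"hand": 1}
    - {"translation": [-0.05,0.08,17.5],"rot": [0,0,0],"hand": 1}
    - {"translation": [-0.05,0.08,17.5],"rot": [0,0,0],"hand": 1}

```text
t: 7.37
eef_pos: [0.5619, 0.0124, 0.0733]
ee_rot: [3.141, -0.001, -0.0]
force: [0.2, 1.0, -3.8]
width: 0.0496
gripper_force: 30.0
```

Call:
move_arm:
  rows:
    - {"translation": [0,0,0.3],"rot": [0,0,0],"hand": 1}
    - {"translation": [0,0,0.6],"rot": [0,0,0],"hand": 1}
    - {"translation": [0,0,0.9],"rot": [0,0,0],"hand": 1}
    - {"translation": [0,0,1.2],"rot": [0,0,0],"hand": 1}
    - {"translation": [0,0,1.2],"rot": [0,0,0],"hand": 1}

```text
t: 7.78
eef_pos: [0.561, 0.0129, 0.0603]
ee_rot: [-3.142, 0.0, -0.0]
force: [-0.3, 0.1, -4.7]
width: 0.0496
gripper_force: 30.0
```

Call:
move_arm:
  rows:
    - {"translation": [0,0,0.1],"rot": [0,0,0],"hand": 1}
    - {"translation": [0,0,0.2],"rot": [0,0,0],"hand": 1}
    - {"translation": [0,0,0.3],"rot": [0,0,0],"hand": 1}
    - {"translation": [0,0,0.3],"rot": [0,0,0],"hand": 1}

```text
t: 8.12
eef_pos: [0.5612, 0.013, 0.0574]
ee_rot: [3.142, 0.0, 0.0]
force: [0.8, -0.4, -4.8]
width: 0.0495
gripper_force: 30.0
```

Call:
move_arm:
  rows:
    - {"translation": [0,0,0.1],"rot": [0,0,0],"hand": 1}
    - {"translation": [0,0,0.1],"rot": [0,0,0],"hand": 1}
    - {"translation": [0,0,0.1],"rot": [0,0,0],"hand": 0.3}
    - {"translation": [0,0,0.1],"rot": [0,0,0],"hand": 0.3}
    - {"translation": [0,0,0.1],"rot": [0,0,0],"hand": 0.3}
    - {"translation": [0,0,0.1],"rot": [0,0,0],"hand": 0.3}

```text
t: 8.62
eef_pos: [0.5617, 0.013, 0.057]
ee_rot: [-3.141, -0.001, 0.0]
force: [-0.1, 0.4, 0.1]
width: 0.061
gripper_force: 0.0
```

Call:
move_arm:
  rows:
    - {"translation": [0,0,-2],"rot": [0,0,0],"hand": 0.3}
    - {"translation": [0,0,-6],"rot": [0,0,0],"hand": 0.3}
    - {"translation": [0,0,-10],"rot": [0,0,0],"hand": 0.3}
    - {"translation": [0,0,-14],"rot": [0,0,0],"hand": 0.3}
    - {"translation": [0,0,-14],"rot": [0,0,0],"hand": 0.3}

```text
t: 9.03
eef_pos: [0.5656, 0.0135, 0.2056]
ee_rot: [-3.14, -0.013, 0.002]
force: [1.1, -0.4, 1.0]
width: 0.0616
gripper_force: 0.0
```

Run:
```python
from h import *
for cam in ('wrist','top'):
    im,d,M=look(cam,['module','strap_knob','strap_end','strap_hinge','clamp_axis','crank_knob'],cam+'3.png',n=2)
    P=cloud(cam,d,M); X,Y,Z=[P[...,i] for i in range(3)]
    b=(abs(X-.56)<.065)&(abs(Y-.01)<.04)&(d>0)
    rect(P,b&(Z>.03)&(Z<.1),cam+' fins')
    if cam=='wrist':
        k=(np.hypot(X-.66,Y-.068)<.02)&(Z>.1)&(Z<.13); print('knob top',k.sum(),np.round(np.median(P[k],0),3))
plan([[.66,.068,.2,0]])
```

```text
wrist module 0.56 [0.558 0.012 0.013] [326 227]
wrist strap_knob 0.77 [0.66  0.066 0.088] [245 105]
wrist strap_end 0.77 [0.712 0.042 0.073] [282  22]
wrist strap_hinge 0.74 [0.479 0.316 0.   ] [ 28 299]
wrist strap_hinge 0.63 [0.56  0.111 0.061] [203 239]
wrist clamp_axis 0.54 [ 0.542 -0.194  0.122] [640 291]
wrist crank_knob 0.64 [ 0.543 -0.19   0.121] [633 288]
wrist fins 2751 [559.9  12.3] [100.2  50.1] 0.2 [0.035 0.057 0.058]
knob top 1339 [0.66  0.066 0.112]
top module 0.63 [0.562 0.012 0.008] [336 277]
top crank_knob 0.8 [ 0.544 -0.193  0.119] [428 277]Traceback (most recent call last):
  File "<stdin>", line 6, in <module>
  File "h.py", line 41, in rect
    c,s,a=cv2.minAreaRect((P[m][:,:2]*1000).astype(np.float32)); print(name,m.sum(),np.round(c,1),np.round(s,1),round(a,2),np.round(np.percentile(P[m][:,2],[5,50,95]),3))
                                                                                                                                    ~~~~~~~~~~~~~^^^^^^^^^^^^^^^^^^^^^
    return _quantile_unchecked(
        a, q, axis, out, overwrite_input, method, keepdims, weights)
    return _ureduce(a,
                    func=_quantile_ureduce_func,
    ...<5 lines>...
                    overwrite_input=overwrite_input,
                    method=method)
    r = func(a, **kwargs)
    result = _quantile(arr,
                       quantiles=q,
    ...<2 lines>...
                       out=out,
                       weights=wgt)
    slices_having_nans = np.isnan(arr[-1, ...])
                                  ~~~^^^^^^^^^
IndexError: index -1 is out of bounds for axis 0 with size 0
```

View pics/wrist3.png

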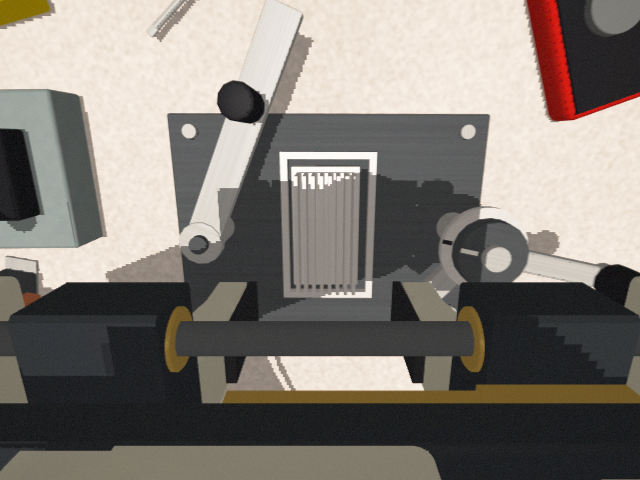

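The module is seated flat inside the fences at around (326,230), with its top at 57 mm. Next is the strap knob at (240,102).

Run:
```python
from h import *
plan([[.66,.066,.19,-57],[.66,.066,.09,-57]])
Rm=R.from_euler('xyz',[180,0,-57],degrees=True); c=np.array([.560,.110])
f=lambda a: np.array([.110*np.sin(np.radians(a)),-.110*np.cos(np.radians(a)),0])
for a in (62,57,52,47,42,37,32,26,20,14,8,2,-2,-4): print(a,np.round(Rm.inv().apply(f(a)-f(66.2))*100,2))
```

```text
now [0.5612 0.0129 0.1963] [1.7999e+02 2.0000e-02 1.0000e-02] t 9.73
[0.66, 0.066, 0.19, -57] shift [ 9.88 -5.31  0.62] rot [2.000e-02 2.000e-02 5.701e+01] rows 8
[0.66, 0.066, 0.09, -57] shift [ 0. -0. 10.] rot [0. 0. 0.] rows 3
62 [0.42 0.69 0.  ]
57 [0.84 1.55 0.  ]
52 [1.2  2.44 0.  ]
47 [1.47 3.36 0.  ]
42 [1.66 4.3  0.  ]
37 [1.77 5.26 0.  ]
32 [1.79 6.22 0.  ]
26 [1.71 7.36 0.  ]
20 [1.51 8.5  0.  ]
14 [1.2 9.6 0. ]
8 [ 0.76 10.67  0.  ]
2 [ 0.22 11.69  0.  ]
-2 [-0.19 12.33  0.  ]
-4 [-0.42 12.64  0.  ]
```

Call:
move_arm:
  rows:
    - {"translation": [9.9,-5.3,0.6],"rot": [0,0,57],"hand": 0.3}
    - {"translation": [9.9,-5.3,0.6],"rot": [0,0,57],"hand": 0.3}
    - {"translation": [9.9,-5.3,0.6],"rot": [0,0,57],"hand": 0.3}
    - {"translation": [9.9,-5.3,0.6],"rot": [0,0,57],"hand": 0.3}
    - {"translation": [9.9,-5.3,0.6],"rot": [0,0,57],"hand": 0.3}
    - {"translation": [9.9,-5.3,0.6],"rot": [0,0,57],"hand": 0.3}
    - {"translation": [9.9,-5.3,0.6],"rot": [0,0,57],"hand": 0.3}
    - {"translation": [9.9,-5.3,0.6],"rot": [0,0,57],"hand": 0.3}

```text
t: 10.4
eef_pos: [0.6603, 0.0659, 0.1902]
ee_rot: [3.141, 0.0, -1.001]
force: [0.8, -0.7, 0.5]
width: 0.0613
gripper_force: 0.0
```

Call:
move_arm:
  rows:
    - {"translation": [0,0,0],"rot": [0,0,0],"hand": 0.3}
    - {"translation": [0,0,4],"rot": [0,0,0],"hand": 0.3}
    - {"translation": [0,0,8],"rot": [0,0,0],"hand": 0.3}
    - {"translation": [0,0,10],"rot": [0,0,0],"hand": 0.3}
    - {"translation": [0,0,10],"rot": [0,0,0],"hand": 0.3}
    - {"translation": [0,0,10],"rot": [0,0,0],"hand": 0.3}

```text
t: 10.9
eef_pos: [0.6599, 0.0656, 0.0899]
ee_rot: [3.139, 0.0, -0.992]
force: [0.2, -0.6, 1.5]
width: 0.0616
gripper_force: 0.0
```

Call:
move_arm:
  rows:
    - {"translation": [0,0,0],"rot": [0,0,0],"hand": 1}
    - {"translation": [0,0,0],"rot": [0,0,0],"hand": 1}
    - {"translation": [0,0,0],"rot": [0,0,0],"hand": 1}
    - {"translation": [0,0,0],"rot": [0,0,0],"hand": 1}
    - {"translation": [0,0,0],"rot": [0,0,0],"hand": 1}
    - {"translation": [0,0,0],"rot": [0,0,0],"hand": 1}
    - {"translation": [0,0,0],"rot": [0,0,0],"hand": 1}
    - {"translation": [0,0,0],"rot": [0,0,0],"hand": 1}
  squeeze: 10

```text
t: 11.57
eef_pos: [0.6606, 0.066, 0.091]
ee_rot: [-3.141, -0.0, -0.995]
force: [0.4, 0.8, 2.1]
width: 0.0239
gripper_force: 10.0
```

Gripped (24 mm). Sweep the arc.

Call:
move_arm:
  rows:
    - {"translation": [0.42,0.69,0],"rot": [0,0,0],"hand": 1}
    - {"translation": [0.84,1.55,0],"rot": [0,0,0],"hand": 1}
    - {"translation": [1.2,2.44,0],"rot": [0,0,0],"hand": 1}
    - {"translation": [1.47,3.36,0],"rot": [0,0,0],"hand": 1}
    - {"translation": [1.66,4.3,0],"rot": [0,0,0],"hand": 1}
    - {"translation": [1.77,5.26,0],"rot": [0,0,0],"hand": 1}
    - {"translation": [1.79,6.22,0],"rot": [0,0,0],"hand": 1}

```text
t: 12.15
eef_pos: [0.6189, 0.0162, 0.0911]
ee_rot: [-3.139, -0.001, -0.995]
force: [5.4, -1.2, -0.0]
width: 0.0237
gripper_force: 10.0
```

Call:
move_arm:
  rows:
    - {"translation": [-0.08,1.14,0],"rot": [0,0,0],"hand": 1}
    - {"translation": [-0.28,2.28,0],"rot": [0,0,0],"hand": 1}
    - {"translation": [-0.59,3.38,0],"rot": [0,0,0],"hand": 1}
    - {"translation": [-1.03,4.45,0],"rot": [0,0,0],"hand": 1}
    - {"translation": [-1.57,5.47,0],"rot": [0,0,0],"hand": 1}
    - {"translation": [-1.75,5.8,0],"rot": [0,0,0],"hand": 1}
    - {"translation": [-1.75,5.8,0],"rot": [0,0,0],"hand": 1}

```text
t: 12.73
eef_pos: [0.5591, -0.0002, 0.0908]
ee_rot: [-3.141, -0.0, -0.994]
force: [0.9, -2.5, 1.3]
width: 0.0237
gripper_force: 10.0
```

Call:
move_arm:
  rows:
    - {"translation": [-0.16,0.25,0],"rot": [0,0,0],"hand": 1}
    - {"translation": [-0.16,0.25,0],"rot": [0,0,0],"hand": 1}
    - {"translation": [-0.16,0.25,0],"rot": [0,0,0],"hand": 1}

```text
t: 12.98
eef_pos: [0.5588, 0.0002, 0.0911]
ee_rot: [-3.138, -0.002, -0.994]
force: [9.1, -4.0, -4.9]
width: 0.0241
gripper_force: 10.0
```

Call:
move_arm:
  rows:
    - {"translation": [0,0,0],"rot": [0,0,0],"hand": 0.4}
    - {"translation": [0,0,0],"rot": [0,0,0],"hand": 0.4}
    - {"translation": [0,0,0],"rot": [0,0,0],"hand": 0.4}
    - {"translation": [0,0,0],"rot": [0,0,0],"hand": 0.4}
    - {"translation": [0,0,-4],"rot": [0,0,0],"hand": 0.4}
    - {"translation": [0,0,-8],"rot": [0,0,0],"hand": 0.4}
    - {"translation": [0,0,-11],"rot": [0,0,0],"hand": 0.4}

```text
t: 13.57
eef_pos: [0.5567, 0.0, 0.203]
ee_rot: [-3.141, -0.001, -0.994]
force: [1.4, 0.2, -0.2]
width: 0.0524
gripper_force: 0.0
```

Run:
```python
from h import *
look('wrist',['module','strap_knob','strap_end','strap_hinge','clamp_axis','crank_knob','tongue_tip'],'w4.png',n=1)
look('side',['strap_knob','strap_end','crank_knob','tongue_tip','clamp_axis'],'side4.png',n=1)
```

```text
wrist module 0.7 [0.559 0.011 0.01 ] [316 225]
wrist strap_knob 0.88 [ 0.563 -0.001  0.09 ] [318 236]
wrist strap_end 0.83 [ 0.554 -0.063  0.071] [374 166]
wrist clamp_axis 0.77 [ 0.56  -0.107  0.1  ] [414 105]
wrist tongue_tip 0.74 [ 0.527 -0.072  0.077] [414 178]
side strap_knob 0.85 [0.565 0.002 0.093] [351 252]
side strap_end 0.85 [ 0.557 -0.063  0.075] [373 242]
side crank_knob 0.97 [ 0.541 -0.191  0.123] [416 201]
side tongue_tip 0.69 [ 0.526 -0.075  0.073] [387 247]
side clamp_axis 0.72 [ 0.557 -0.103  0.097] [385 225]
```

View pics/side4.png

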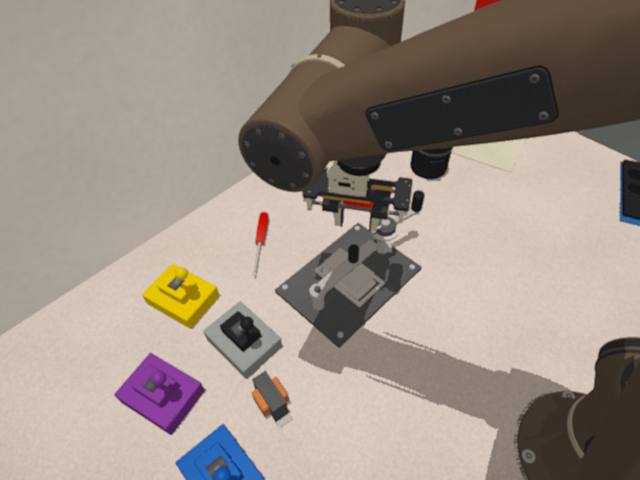

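The strap is home: it reached its stop force, and the strap end is at (0.556,-0.063). Now I'll plan the crank push.

Run:
```python
from h import *
plan([[.58,-.2015,.21,-12.5],[.58,-.2015,.118,-12.5]])
for d in (1,2,4,6,8,10,12,15,20,25,30,35):
    c,s=np.cos(np.radians(d)),np.sin(np.radians(d)); print(d,round(2.4*c-9*s-2.4,2),round(2.4*s+9*c-9,2))
```

```text
now [5.566e-01 1.000e-04 2.001e-01] [ 1.7995e+02  1.0000e-02 -5.7000e+01] t 14.27
[0.58, -0.2015, 0.21, -12.5] shift [18.18  9.02 -0.98] rot [ 4.00e-02  3.00e-02 -4.45e+01] rows 7
[0.58, -0.2015, 0.118, -12.5] shift [-0.  -0.   9.2] rot [0. 0. 0.] rows 3
1 -0.16 0.04
2 -0.32 0.08
4 -0.63 0.15
6 -0.95 0.2
8 -1.28 0.25
10 -1.6 0.28
12 -1.92 0.3
15 -2.41 0.31
20 -3.22 0.28
25 -4.03 0.17
30 -4.82 -0.01
35 -5.6 -0.25
```

Call:
move_arm:
  rows:
    - {"translation": [18.2,9,-1],"rot": [0,0,-44.5],"hand": 1}
    - {"translation": [18.2,9,-1],"rot": [0,0,-44.5],"hand": 1}
    - {"translation": [18.2,9,-1],"rot": [0,0,-44.5],"hand": 1}
    - {"translation": [18.2,9,-1],"rot": [0,0,-44.5],"hand": 1}
    - {"translation": [18.2,9,-1],"rot": [0,0,-44.5],"hand": 1}
    - {"translation": [18.2,9,-1],"rot": [0,0,-44.5],"hand": 1}
    - {"translation": [18.2,9,-1],"rot": [0,0,-44.5],"hand": 1}
    - {"translation": [18.2,9,-1],"rot": [0,0,-44.5],"hand": 1}

```text
t: 14.93
eef_pos: [0.5801, -0.2029, 0.21]
ee_rot: [3.141, 0.001, -0.217]
force: [-0.1, -0.3, -0.7]
width: 0.0051
gripper_force: 0.0
```

Call:
move_arm:
  rows:
    - {"translation": [0,0,0],"rot": [0,0,0],"hand": 1}
    - {"translation": [0,0,4],"rot": [0,0,0],"hand": 1}
    - {"translation": [0,0,8],"rot": [0,0,0],"hand": 1}
    - {"translation": [0,0,9.2],"rot": [0,0,0],"hand": 1}
    - {"translation": [0,0,9.2],"rot": [0,0,0],"hand": 1}
    - {"translation": [0,0,9.2],"rot": [0,0,0],"hand": 1}

```text
t: 15.43
eef_pos: [0.5805, -0.201, 0.1185]
ee_rot: [3.141, 0.001, -0.219]
force: [0.5, -0.2, 0.9]
width: 0.0008
gripper_force: 0.0
```

Call:
move_arm:
  rows:
    - {"translation": [-0.6,0,0],"rot": [0,0,0],"hand": 1}
    - {"translation": [-1.2,0,0],"rot": [0,0,0],"hand": 1}
    - {"translation": [-1.6,0,0],"rot": [0,0,0],"hand": 1}
    - {"translation": [-1.6,0,0],"rot": [0,0,0],"hand": 1}

```text
t: 15.77
eef_pos: [0.5642, -0.1978, 0.1199]
ee_rot: [-3.141, -0.002, -0.218]
force: [-0.3, 0.5, 0.0]
width: 0.0007
gripper_force: 0.0
```

Call:
move_arm:
  rows:
    - {"translation": [-0.63,0.15,0],"rot": [0,0,4],"hand": 1}
    - {"translation": [-1.28,0.25,0],"rot": [0,0,8],"hand": 1}
    - {"translation": [-1.92,0.3,0],"rot": [0,0,12],"hand": 1}
    - {"translation": [-2.41,0.31,0],"rot": [0,0,15],"hand": 1}
    - {"translation": [-3.22,0.28,0],"rot": [0,0,20],"hand": 1}
    - {"translation": [-3.22,0.28,0],"rot": [0,0,20],"hand": 1}

```text
t: 16.27
eef_pos: [0.5325, -0.194, 0.1197]
ee_rot: [-3.141, -0.002, -0.571]
force: [1.3, -1.5, 0.3]
width: 0.0003
gripper_force: 0.6
```

Run:
```python
from h import *
for c in ('top','side'): look(c,['crank_knob','tongue_tip'],c+'5.png',n=1)
s=arm.get_state(); print(s['eef_pos'],np.degrees(s['ee_rot'][2]),s['force'],s['moment'])
```

```text
top crank_knob 0.62 [ 0.516 -0.18   0.121] [422 290]
side crank_knob 0.86 [ 0.515 -0.182  0.119] [423 210]
side tongue_tip 0.7 [ 0.536 -0.065  0.074] [380 247]
[ 0.53290748 -0.19385592  0.11854347] -32.41735353664751 [ 0.10111931 -0.23088549 -0.29402673] [-0.10385398 -0.19918121  0.00652745]
```

Call:
move_arm:
  rows:
    - {"translation": [-0.63,0.15,0],"rot": [0,0,4],"hand": 1}
    - {"translation": [-1.28,0.25,0],"rot": [0,0,8],"hand": 1}
    - {"translation": [-1.92,0.3,0],"rot": [0,0,12],"hand": 1}
    - {"translation": [-2.41,0.31,0],"rot": [0,0,15],"hand": 1}

```text
t: 16.9
eef_pos: [0.5109, -0.1838, 0.1187]
ee_rot: [3.142, -0.001, -0.831]
force: [1.1, -2.7, -0.5]
width: 0.0002
gripper_force: 1.4
```

Call:
move_arm:
  rows:
    - {"translation": [-0.32,0.08,0],"rot": [0,0,2],"hand": 1}
    - {"translation": [-0.63,0.15,0],"rot": [0,0,4],"hand": 1}
    - {"translation": [-0.95,0.2,0],"rot": [0,0,6],"hand": 1}

```text
t: 17.15
eef_pos: [0.5032, -0.1781, 0.1187]
ee_rot: [-3.142, -0.001, -0.934]
force: [1.2, -2.4, 0.9]
width: 0.0003
gripper_force: 1.3
```

Call:
move_arm:
  rows:
    - {"translation": [-0.32,0.08,0],"rot": [0,0,2],"hand": 1}
    - {"translation": [-0.63,0.15,0],"rot": [0,0,4],"hand": 1}

```text
t: 17.32
eef_pos: [0.4982, -0.174, 0.1187]
ee_rot: [3.142, -0.001, -1.004]
force: [0.4, -2.7, 1.0]
width: 0.0004
gripper_force: 1.3
```

Call:
move_arm:
  rows:
    - {"translation": [-0.32,0.08,0],"rot": [0,0,2],"hand": 1}
    - {"translation": [-0.63,0.15,0],"rot": [0,0,4],"hand": 1}

```text
t: 17.48
eef_pos: [0.4935, -0.1695, 0.1187]
ee_rot: [3.141, -0.001, -1.074]
force: [-0.2, -2.9, 0.4]
width: 0.0005
gripper_force: 1.3
```

Call:
move_arm:
  rows:
    - {"translation": [-0.32,0.08,0],"rot": [0,0,2],"hand": 1}
    - {"translation": [-0.63,0.15,0],"rot": [0,0,4],"hand": 1}

```text
t: 17.65
eef_pos: [0.4891, -0.1646, 0.1186]
ee_rot: [3.141, -0.0, -1.144]
force: [1.0, -2.5, 0.0]
width: 0.0009
gripper_force: 1.3
```

Call:
move_arm:
  rows:
    - {"translation": [-0.32,0.08,0],"rot": [0,0,2],"hand": 1}
    - {"translation": [-0.63,0.15,0],"rot": [0,0,4],"hand": 1}

```text
t: 17.82
eef_pos: [0.485, -0.1595, 0.1186]
ee_rot: [3.141, -0.0, -1.214]
force: [0.4, -3.2, 0.5]
width: 0.0006
gripper_force: 1.3
```

Call:
move_arm:
  rows:
    - {"translation": [-0.32,0.08,0],"rot": [0,0,2],"hand": 1}
    - {"translation": [-0.63,0.15,0],"rot": [0,0,4],"hand": 1}

```text
t: 17.98
eef_pos: [0.4813, -0.1542, 0.1186]
ee_rot: [3.141, -0.0, -1.283]
force: [1.5, -3.8, 1.0]
width: 0.0003
gripper_force: 2.5
```

Call:
move_arm:
  rows:
    - {"translation": [-0.32,0.08,0],"rot": [0,0,2],"hand": 1}
    - {"translation": [-0.63,0.15,0],"rot": [0,0,4],"hand": 1}

```text
t: 18.15
eef_pos: [0.4783, -0.1493, 0.1188]
ee_rot: [3.141, -0.002, -1.353]
force: [0.4, -8.7, 1.1]
width: 0.0002
gripper_force: 4.4
```

Force has climbed to 8.7 N, so the spindle is stopped. Now I'll go in small increments until the click.

Call:
move_arm:
  rows:
    - {"translation": [-0.32,0.08,0],"rot": [0,0,2],"hand": 1}
    - {"translation": [-0.63,0.15,0],"rot": [0,0,4],"hand": 1}

```text
t: 18.32
eef_pos: [0.4751, -0.1435, 0.1187]
ee_rot: [3.14, -0.002, -1.423]
force: [-1.8, -8.2, 1.1]
width: 0.0006
gripper_force: 4.0
```

Call:
move_arm:
  rows:
    - {"translation": [-0.32,0.08,0],"rot": [0,0,2],"hand": 1}
    - {"translation": [-0.32,0.08,0],"rot": [0,0,2],"hand": 1}

```text
t: 18.48
eef_pos: [0.4735, -0.14, 0.1186]
ee_rot: [3.14, -0.001, -1.458]
force: [-1.4, -4.8, 1.3]
width: 0.0004
gripper_force: 2.6
```

Call:
move_arm:
  rows:
    - {"translation": [-0.32,0.08,0],"rot": [0,0,2],"hand": 1}
    - {"translation": [-0.32,0.08,0],"rot": [0,0,2],"hand": 1}

```text
t: 18.65
eef_pos: [0.4725, -0.1364, 0.1185]
ee_rot: [3.141, -0.0, -1.493]
force: [-0.7, -1.6, 0.9]
width: 0.0004
gripper_force: 0.8
```

Call:
move_arm:
  rows:
    - {"translation": [-0.16,0.04,0],"rot": [0,0,1],"hand": 1}
    - {"translation": [-0.16,0.04,0],"rot": [0,0,1],"hand": 1}
    - {"translation": [-0.16,0.04,0],"rot": [0,0,1],"hand": 1}
    - {"translation": [-0.16,0.04,0],"rot": [0,0,1],"hand": 1}

```text
t: 18.98
eef_pos: [0.4724, -0.1346, 0.1185]
ee_rot: [-3.142, 0.0, -1.509]
force: [-0.6, -0.4, 0.6]
width: 0.0005
gripper_force: 0.0
```

Run:
```python
from h import *
for c in ('top','side','wrist'): look(c,['crank_knob','tongue_tip','strap_end'],c+'6.png',n=1)
s=arm.get_state(); print(s['eef_pos'],np.degrees(s['ee_rot'][2]),s['force'])
```

```text
top tongue_tip 0.54 [ 0.57  -0.063  0.075] [368 269]
top strap_end 0.83 [ 0.563 -0.063  0.073] [368 272]
side crank_knob 0.67 [ 0.473 -0.086  0.119] [411 244]
side tongue_tip 0.77 [ 0.571 -0.058  0.072] [366 241]
side strap_end 0.97 [ 0.56  -0.063  0.072] [371 242]
wrist tongue_tip 0.92 [ 0.572 -0.06   0.076] [148 387]
[ 0.47229479 -0.13474771  0.11855614] -86.4959959952562 [ 0.25292925 -0.13139792 -0.32926536]
```

The clutch clicked. The crank grip jumped about 17° ahead of the pusher to -192°, and the force is now about zero. The tongue tip is 11 mm from the strap end. I'll back off and go to the switch.

Call:
move_arm:
  rows:
    - {"translation": [1.5,0,0],"rot": [0,0,0],"hand": 1}
    - {"translation": [2.5,0,-3],"rot": [0,0,0],"hand": 1}
    - {"translation": [2.5,0,-7],"rot": [0,0,0],"hand": 1}
    - {"translation": [2.5,0,-11],"rot": [0,0,0],"hand": 1}
    - {"translation": [2.5,0,-11],"rot": [0,0,0],"hand": 1}

```text
t: 20.0
eef_pos: [0.4776, -0.1607, 0.2365]
ee_rot: [-3.13, -0.003, -1.509]
force: [1.3, -0.5, 1.4]
width: 0.0005
gripper_force: 0.0
```

Run:
```python
from h import *
look('top',['switch_tip','crank_knob'],'top7.png',n=4)
plan([[.48,.03,.23,-45],[.518,.276,.23,0],[.518,.276,.13,0]])
```

```text
top switch_tip 0.63 [0.404 0.474 0.125] [125 344]
top switch_tip 0.6 [0.599 0.45  0.126] [142 256]
top switch_tip 0.56 [0.578 0.278 0.124] [218 264]
top switch_tip 0.47 [0.759 0.296 0.128] [212 186]
now [ 0.4737 -0.1596  0.2288] [-1.7994e+02  3.0000e-02 -8.6510e+01] t 20.15
[0.48, 0.03, 0.23, -45] shift [-18.88  -1.78  -0.11] rot [ -0.07   0.   -41.51] rows 6
[0.518, 0.276, 0.23, 0] shift [-14.71 -20.08  -0.  ] rot [  0.   0. -45.] rows 7
[0.518, 0.276, 0.13, 0] shift [ 0. -0. 10.] rot [0. 0. 0.] rows 3
```

Call:
move_arm:
  rows:
    - {"translation": [-18.9,-1.8,0],"rot": [0,0,-41.5],"hand": 1}
    - {"translation": [-18.9,-1.8,0],"rot": [0,0,-41.5],"hand": 1}
    - {"translation": [-18.9,-1.8,0],"rot": [0,0,-41.5],"hand": 1}
    - {"translation": [-18.9,-1.8,0],"rot": [0,0,-41.5],"hand": 1}
    - {"translation": [-18.9,-1.8,0],"rot": [0,0,-41.5],"hand": 1}
    - {"translation": [-18.9,-1.8,0],"rot": [0,0,-41.5],"hand": 1}
    - {"translation": [-18.9,-1.8,0],"rot": [0,0,-41.5],"hand": 1}

```text
t: 20.73
eef_pos: [0.4795, 0.0313, 0.227]
ee_rot: [3.139, 0.001, -0.778]
force: [-0.5, -0.1, -0.9]
width: 0.0008
gripper_force: 0.0
```

Call:
move_arm:
  rows:
    - {"translation": [-14.7,-20.1,0],"rot": [0,0,-45],"hand": 1}
    - {"translation": [-14.7,-20.1,0],"rot": [0,0,-45],"hand": 1}
    - {"translation": [-14.7,-20.1,0],"rot": [0,0,-45],"hand": 1}
    - {"translation": [-14.7,-20.1,0],"rot": [0,0,-45],"hand": 1}
    - {"translation": [-14.7,-20.1,0],"rot": [0,0,-45],"hand": 1}
    - {"translation": [-14.7,-20.1,0],"rot": [0,0,-45],"hand": 1}
    - {"translation": [-14.7,-20.1,0],"rot": [0,0,-45],"hand": 1}
    - {"translation": [-14.7,-20.1,0],"rot": [0,0,-45],"hand": 1}

```text
t: 21.4
eef_pos: [0.5181, 0.277, 0.2263]
ee_rot: [3.139, 0.003, -0.0]
force: [-1.4, -0.9, -0.8]
width: 0.0002
gripper_force: 0.0
```

Run:
```python
from h import *
im,d,M=look('wrist',['switch_tip','switch_box'],'w8.png',n=2)
P=cloud('wrist',d,M); X,Y,Z=[P[...,i] for i in range(3)]
k=(np.hypot(X-.578,Y-.277)<.03)&(Z>.11)&(Z<.15); print(k.sum(),np.round(np.percentile(P[k],[2,50,98],axis=0),3))
plan([[.518,.276,.13,0]])
```

```text
wrist switch_tip 0.97 [0.4   0.466 0.127] [ 77 393]
wrist switch_tip 0.91 [0.573 0.279 0.126] [320 165]
wrist switch_box 0.9 [0.632 0.46  0.002] [123  87]
wrist switch_box 0.83 [0.61  0.281 0.002] [319 113]
1376 [[0.563 0.266 0.112]
 [0.576 0.277 0.137]
 [0.588 0.288 0.141]]
now [0.5181 0.2747 0.2277] [ 1.7992e+02  8.0000e-02 -2.5000e-01] t 21.55
[0.518, 0.276, 0.13, 0] shift [ 0.   -0.14  9.77] rot [ 0.08  0.08 -0.25] rows 3
```

View pics/w8.png

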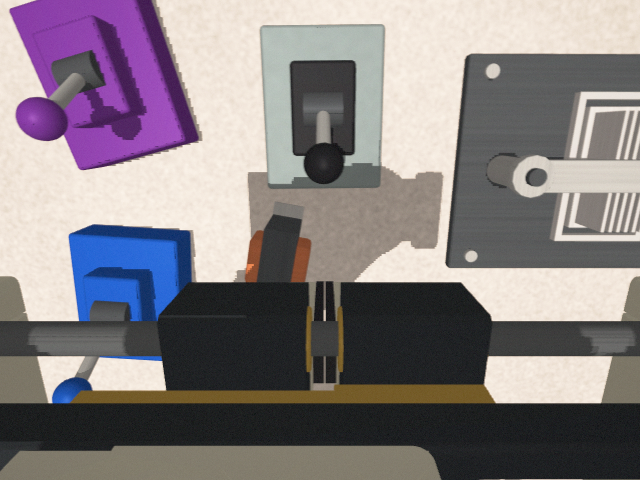

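The grey box is straight ahead, with its black ball at (323,163). I'll descend and push along +x.

Call:
move_arm:
  rows:
    - {"translation": [0,-0.3,4],"rot": [0,0,0],"hand": 1}
    - {"translation": [0,-0.3,8],"rot": [0,0,0],"hand": 1}
    - {"translation": [0,-0.3,9.8],"rot": [0,0,0],"hand": 1}
    - {"translation": [0,-0.3,9.8],"rot": [0,0,0],"hand": 1}
    - {"translation": [1.5,-0.3,9.8],"rot": [0,0,0],"hand": 1}
    - {"translation": [3,-0.3,9.8],"rot": [0,0,0],"hand": 1}
    - {"translation": [4,-0.3,9.8],"rot": [0,0,0],"hand": 1}
    - {"translation": [5,-0.3,9.8],"rot": [0,0,0],"hand": 1}

```text
t: 22.22
eef_pos: [0.5695, 0.2785, 0.1322]
ee_rot: [-3.141, -0.001, -0.002]
force: [-1.2, -1.1, 0.8]
width: 0.0009
gripper_force: 0.9
```

Call:
move_arm:
  rows:
    - {"translation": [1,0,0],"rot": [0,0,0],"hand": 1}
    - {"translation": [2,0,0],"rot": [0,0,0],"hand": 1}
    - {"translation": [3,0,0],"rot": [0,0,0],"hand": 1}
    - {"translation": [4,0,0],"rot": [0,0,0],"hand": 1}
    - {"translation": [5,0,0],"rot": [0,0,0],"hand": 1}
    - {"translation": [5,0,0],"rot": [0,0,0],"hand": 1}

```text
t: 22.72
eef_pos: [0.6202, 0.2791, 0.13]
ee_rot: [3.141, -0.0, -0.001]
force: [0.5, -0.2, 0.3]
width: 0.0007
gripper_force: 0.0
```

Call:
move_arm:
  rows:
    - {"translation": [0.3,0,0],"rot": [0,0,0],"hand": 1}
    - {"translation": [0.3,0,0],"rot": [0,0,0],"hand": 1}

```text
t: 22.88
eef_pos: [0.6216, 0.2791, 0.1303]
ee_rot: [3.141, 0.0, -0.0]
force: [-0.1, -0.4, -0.2]
width: 0.0006
gripper_force: 0.0
```

Call:
move_arm:
  rows:
    - {"translation": [0.2,0,0],"rot": [0,0,0],"hand": 1}
    - {"translation": [0.2,0,0],"rot": [0,0,0],"hand": 1}

```text
t: 23.05
eef_pos: [0.6224, 0.2791, 0.1303]
ee_rot: [3.141, 0.002, 0.0]
force: [-4.2, 1.2, 0.7]
width: 0.0003
gripper_force: 1.8
```

Run:
```python
from h import *
for c in ('top','side','wrist'): look(c,['switch_tip'],c+'9.png',n=4)
```

```text
top switch_tip 0.65 [0.76  0.296 0.129] [212 186]
top switch_tip 0.5 [0.599 0.452 0.127] [141 256]
side switch_tip 0.7 [0.599 0.447 0.127] [160 376]
side switch_tip 0.63 [0.396 0.464 0.125] [226 474]
wrist switch_tip 0.71 [0.646 0.281 0.127] [318 261]
```

The ball is at x = 0.646, at its end stop with 4 N. I'll back off, rise and check everything.

Call:
move_arm:
  rows:
    - {"translation": [-2,0,0],"rot": [0,0,0],"hand": 1}
    - {"translation": [-4,0,0],"rot": [0,0,0],"hand": 1}
    - {"translation": [-6,0,-4],"rot": [0,0,0],"hand": 1}
    - {"translation": [-6,0,-8],"rot": [0,0,0],"hand": 1}
    - {"translation": [-6,0,-11],"rot": [0,0,0],"hand": 1}
    - {"translation": [-6,0,-11],"rot": [0,0,0],"hand": 1}

```text
t: 23.85
eef_pos: [0.567, 0.2811, 0.2499]
ee_rot: [-3.134, -0.013, 0.002]
force: [-0.1, 0.7, 1.1]
width: 0.0005
gripper_force: 0.0
```

Run:
```python
from h import *
look('wrist',['switch_tip','transformer'],'w10.png',n=3)
im,d,M=look('top',['module','strap_knob','strap_end','crank_knob','tongue_tip','clamp_axis','transformer','meter','driver','compressor'],'top10.png',n=1)
cv2.imwrite('pics/crop10.png',cv2.resize(im[160:340,190:450,::-1],None,fx=3,fy=3,interpolation=cv2.INTER_CUBIC))
print(arm.get_state()['force'],arm.get_state()['t'])
```

```text
wrist switch_tip 0.86 [0.645 0.281 0.124] [326 130]
wrist switch_tip 0.68 [0.6   0.45  0.126] [ 91 194]
wrist transformer 0.76 [0.477 0.316 0.001] [295 286]
wrist transformer 0.24 [ 0.558  0.008 -0.   ] [581 217]
top module 0.62 [0.56  0.013 0.008] [335 277]
top strap_knob 0.58 [0.561 0.001 0.093] [341 272]
top strap_end 0.78 [ 0.563 -0.062  0.073] [368 272]
top crank_knob 0.75 [ 0.471 -0.087  0.12 ] [381 310]
top tongue_tip 0.6 [ 0.57  -0.061  0.075] [367 269]
top clamp_axis 0.91 [ 0.561 -0.105  0.101] [387 271]
top transformer 0.6 [ 0.558 -0.063  0.074] [368 274]
top meter 0.75 [ 0.747 -0.198  0.003] [418 204]
top driver 0.74 [ 0.788  0.088 -0.001] [305 190]
top compressor 0.69 [ 0.659 -0.424  0.001] [509 237]
[-0.76868234  0.28083096 -0.83880364] 24.55
```

View pics/crop10.png

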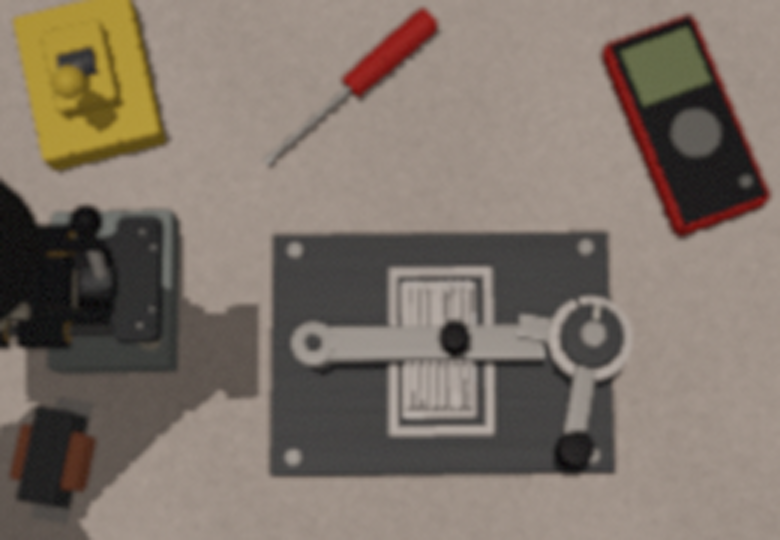

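The strap lies across the module, the tongue is over the strap end (crop 530,330), and the crank has slipped about 28° (0.49 rad). The switch ball is on the far side (crop 87,220). Bystanders have not moved, so I'm handing in.

```bash
python3 -c "
from station import arm
print(arm.job_done())"
```

```text
the job is handed in; nothing more can be done
None
```

I've handed the job in at about 24.6 s of the 72 s limit: my last measurements met every condition, but the hand-in gave no verdict. The module is flat in the nest, the strap is home, the clutch is at its first click (about 0.49 rad slip), the switch is fully over, and the four bystanders are where they were.

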